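# Fill the tin chest, set its divider and shut it

## Robot

A 6-joint arm with a two-finger parallel gripper is mounted at the origin on a cart in front of the work surface, level with it; the furniture and walls round the work are solid. World frame = base frame: x ahead of the robot, y to its left, z up, the work surface at z = 0. Lengths are in m, angles in rad, forces in N, time in s.
With the tool pointing down it reaches from about 0.375 to 0.975 m from the base axis. Payload 3.8 kg.
Tool frame: the origin (TCP) lies midway between the tips of the shut fingers; the grasp point (between the pads) lies 19 mm behind it; z points along the fingers, y is the line along which they close (so a half turn about z gives the same grasp; the last joint's range is limited). The gripper opens to 85 mm and grips with 20 to 120 N. Pads are 22 mm wide; open, the fingers measure 114 mm over their backs; the gripper's body (76 mm by 85 mm) begins 54 mm behind the grasp point. The pads swing forward as they close: fully open they stand 13 mm farther back than shut.
Start: joints at [-1.139, 0.264, 1.604, -0, 1.274, -0.037], TCP at [0.305, -0.602, 0.231] pointing down, gripper open.
Joint ranges: [-2.63, 2.63], [-0.94, 2.18], [0.31, 2.57], [-1.31, 4.45], [0, 2.66], [-2.55, 2.55]. Speed limits (rad/s): [2.57, 2.57, 3.14, 3.14, 3.14, 3.14].

## Interface

Orientations are given as a rotation vector (axis times angle).
In Python, from workcell import bot gives the robot as it stands.
- The arm moves only by the tool step_arm, never from a script. Its argument "motion" is a list of rows, each a list of 5 numbers: the finger opening in cm, from 0 to 8.54, then the shift along the tool's x, y, z in cm, then the turn about the tool's z in degrees. In form: [[claw, dx, dy, dz, twist], ...]. A call has 1 to 20 rows; each row is the pose to reach, as a shift and turn from the pose commanded when the call began, along the tool's axes at that moment; what a row does not reach only later rows make up. A row lasts 1/10 s, in which the tool goes at most 50 mm and 8.59 degrees, less where a joint would pass 70% of its speed; a pose out of reach is approached as far as the arm can. A call with a gripper value outside its range is refused whole. The fingers move at their own pace and stop on an object; "force" is the grip in N (left out, the last holds). Time passes only in rows, so rows that repeat a pose let the fingers close. It gives the time, the measured TCP pose, the force, the opening and the grip force at its end, in the units of the state.
- bot.read_state(): the state, without advancing time (a new reading comes with each control period).
- bot.read_camera(name): name is "side" or "top"; returns (picture, depth): 384x512x3 uint8, red, green, blue; 384x512 float32, m along the optical axis (not along the pixel's ray), 0 where there is no reading.
- bot.calibration(name): a dict with "mtx" (3x3 intrinsics, pixels), "k1" (the pictures are not rectified: a ray, as slopes to the right and down, at radius r is drawn at 1 + k1 r^2 times it, then the intrinsics apply), "origin" and "orientation" of the camera in the world. Camera axes: x right, y up, looking along -z (the intrinsics and any distortion apply to the point x, -y, -z); pixel columns grow to the right and rows downward; lengths in m; the calibration is good to about 2 mm. A picture is of the moment at which its call begins. calibration takes no time and is no camera call.
- bot.finish_job(): hands the job in; it is judged then, once.
The state is a dict: "time": time; "q": joint angles; "joint_vel": joint speeds; "joint_torque": joint torques, N m; "tool_pos": TCP position; "tcp_rot": TCP orientation; "wrist_force": force on the tool from outside, world axes, zero at the start; "torque": the same for the moment, N m; "width": opening from 0.0 (shut) to 1.0 (fully open); "grip_force": force on a finger pad.
Only numpy, scipy, OpenCV 4.12 (cv2) and the standard library are available. Lean on these libraries where they do the work, as an engineer would, in place of code of your own. Each camera call takes 0.05 s, during which the arm holds its last target. There are 200 camera calls.

## Task

Open the wooden chest's lid all the way until it meets its stop, then stand all the small food tins (two to four of them) upright in a row inside the chest, between its end wall and the sliding divider. With the lid still open, slide the divider along until it presses the whole row tight against the end wall, then back it off about 10 mm so the tins stand loose; last of all close the lid fully. Do not disturb the other things on the worktop.

Things in the scene. Friction and masses are not known exactly. Their poses are not given: they have to be found in the camera images.
- tin_chest: long wooden chest, fixed to the worktop; 92 (its x) x 331 (its y) x 40 mm without the lid. Origin: on its underside, below the middle of the inside; x points away from the robot to the hinge side, y along its length, z up. Inside it is 70 mm wide (x -35 to +35) and 315 mm long (y -157.5 to +157.5); floor top at z 6 mm, walls 8 mm thick (the front one 14 mm), rims at z 40 mm. The lid covers it up to z 98 mm when closed.
- end_wall: the dark end wall at the chest's +y end (left as the robot sees it), 70 x 8 x 34 mm, its top level with the rims, fixed. Origin under its centre at worktop height, axes as the chest's; its inner face lies at chest y = +157.5 mm. The row of tins goes against it.
- lid (a joint): hinge of the chest's deep light-wood lid (102 x 335 mm, skirts 57 mm deep): 0 closed, grows as the front is lifted up and back, and meets its stop at 1.9 rad. A stiff hinge: the lid stays where it is left; about 2 to 4 N at the handle move it. It may start slightly ajar.
- lid_handle (a point): middle of the lid's steel bar handle, a round bar 10 mm thick and 90 mm long, parallel to the chest's y, on two arms that hold it 43 mm in front of the lid's front skirt (38 mm clear), 8 mm below the lid's top. It moves with the lid; the bar can turn between the fingers, so it can be held from above through the whole swing.
- lid_hinge (a point): middle of the lid's hinge axis, fixed to the chest, axes as the chest's; the axis runs along y. With the lid closed the handle lies 147 mm in front of it (-x) and 50 mm above it.
- divider_slide (a joint): slide of the divider along the chest's +y towards the end wall, m, 0 to 0.165; starts near 0. Friction about 2 N; pushing a row of tins along takes up to about 10 N in all, so press with some 15 N to be sure that it is tight. At 0 the pusher face lies 257 mm from the end wall.
- divider_grip (a point): point on the orange grip block of the divider, 16 mm below its top: the block is 16 mm wide (x), 36 mm long (y), its top 88 mm above the worktop. Grip it across its width (along the chest's x). It lies 34 mm behind the pusher face.
- divider: the sliding divider in the chest. Its pusher face is a black rubber plate, 64 mm wide, 6 mm thick, from 9 to 61 mm above the worktop. Origin on the pusher face's front surface (towards the end wall), at worktop height, axes as the chest's.
- tin_1 (a point): centre (half-way up, 36 mm above its foot) of a small round food tin with a red and cream label, 57 mm diameter, 72 mm tall, about 0.18 kg; z up along the tin. May be absent (None).
- tin_2 (a point): centre (half-way up, 36 mm above its foot) of a small round food tin with a red and cream label, 57 mm diameter, 72 mm tall, about 0.18 kg; z up along the tin. May be absent (None).
- tin_3 (a point): centre (half-way up, 36 mm above its foot) of a small round food tin with a red and cream label, 57 mm diameter, 72 mm tall, about 0.18 kg; z up along the tin. May be absent (None).
- tin_4 (a point): centre (half-way up, 36 mm above its foot) of a small round food tin with a red and cream label, 57 mm diameter, 72 mm tall, about 0.18 kg; z up along the tin. May be absent (None).
- pepper_mill: wooden pepper mill, 58 mm diameter, 160 mm tall; bystander, leave alone. Origin under its centre.
- spice_jar: spice jar with a red cap, 45 mm diameter, 106 mm tall; bystander, not a tin, leave alone. Origin under its centre.
- mug: small white cup, 60 x 87 x 50 mm; bystander, leave alone. Origin under its centre.
- teaspoon: steel teaspoon lying flat, 130 mm long; bystander, leave alone. Origin under its centre.
- garlic: garlic bulb, 60 mm; bystander, leave alone. Origin under its centre.
- salt_shaker: glass salt shaker with grey top, 44 mm diameter, 90 mm tall; bystander, leave alone. Origin under its centre.
Mind the look-alikes: they are no part of the job. Leave any yellow look-alike of the part that bears tin_3 alone. What is shaped like the part that bears tin_1 but purple is not meant.

How it is judged:
By the outcome, as a careful person would: the job done as asked, in the order asked, and still so for the second after the job is handed in, with the robot touching nothing.
Of food_tin_1, food_tin_2, food_tin_3, food_tin_4 only 2 to 4 are there at a start; the rules pass over those that are not, and their reading is None.
At some moment in a run one of food_tin_1, food_tin_2, food_tin_3, food_tin_4 may be knocked a few centimetres aside while the robot is not near it.
It also fails if it takes over 210 s, if anything falls off the work surface, if the arm or the gripper's body presses on something with over 40 N, if the wrist force passes 120 N, or if a joint passes its speed limit or range.

## Working session

There is one attempt and no reset: what is moved stays moved. The work goes in short steps, Python scripts to look and compute and a tool call to move; the robot and the scene stay as the last step left them, time stands still between calls to the robot, and variables do not carry over. Pictures are saved under pics/ and viewed, at most 14 in all, crops included, and the job is handed in when it is done.

Besides the shell and the picture viewer there is one more tool, called after ">>>" in YAML: its name, and indented under it one key for each argument. step_arm: Moves the arm, as the interface text tells. Its arguments: {"type":"object","properties":{"motion":{"type":"array","items":{"type":"array","items":{"type":"number"}}},"force":{"type":"number"}},"required":["motion"]}

```bash
ls; mkdir -p pics; cat > h.py <<'E'
import numpy as np, cv2
from scipy.spatial.transform import Rotation as R
from workcell import bot
def rot(o):
    o=np.array(o,float)
    return o if o.shape==(3,3) else (R.from_rotvec(o).as_matrix() if o.size==3 else R.from_quat(o).as_matrix())
def cloud(name):
    im,d=bot.read_camera(name); c=bot.calibration(name); K=np.array(c["mtx"]); k=c["k1"]
    h,w=d.shape; u,v=np.meshgrid(np.arange(w),np.arange(h))
    n=cv2.undistortPoints(np.stack([u,v],-1).reshape(-1,1,2).astype(np.float64),K,np.array([k,0,0,0,0.])).reshape(h,w,2)
    P=np.stack([n[...,0]*d,-n[...,1]*d,-d],-1)@rot(c["orientation"]).T+np.array(c["origin"])
    P[d==0]=np.nan
    return im,P
def save(im,f,s=1.5): cv2.imwrite(f,cv2.resize(im[...,::-1],None,fx=s,fy=s))
E
python3 - <<'E'
from h import *
for n in("side","top"):
    im,P=cloud(n); save(im,f"pics/{n}0.png"); np.savez(f"{n}0.npz",im=im,P=P); print(n,bot.calibration(n))
s=bot.read_state(); print(s)
E
```

```text
pics
side {'mtx': array([[479.12466289,   0.        , 254.89005166],
       [  0.        , 479.12466289, 196.70921176],
       [  0.        ,   0.        ,   1.        ]]), 'k1': -0.11497174199539077, 'origin': array([0.21838925, 1.05748939, 1.03667762]), 'orientation': array([ 0.18112499, -1.15995279, -2.61142756])}
top {'mtx': array([[469.20521857,   0.        , 268.03627356],
       [  0.        , 469.20521857, 194.1745994 ],
       [  0.        ,   0.        ,   1.        ]]), 'k1': -0.19122644883341886, 'origin': array([0.28319012, 0.04049144, 1.27925697]), 'orientation': array([ 0.16859956, -0.17222575, -1.55006678])}
{'time': 0.1, 'q': array([-1.13891321e+00,  2.64692015e-01,  1.60524216e+00,  1.67205504e-06,
        1.27372616e+00, -3.69032871e-02]), 'joint_vel': array([-5.36380714e-05,  1.48931760e-04, -3.67682264e-03, -1.64748409e-03,
        5.52830111e-05,  2.06687332e-03]), 'joint_torque': array([ 1.40525485e-04, -5.16705287e+01, -3.68589807e+01, -1.30314597e-04,
        6.25103785e-03, -2.44604286e-05]), 'tool_pos': array([ 0.30468361, -0.60157123,  0.23007442]), 'tcp_rot': array([-3.05371499e+00, -7.29172031e-01,  6.34394619e-04]), 'wrist_force': array([ 0.19475305,  0.04345041, -0.61721698]), 'torque': array([ 0.05724263, -0.03138634, -0.03007249]), 'grip_force': 0.0, 'width': 0.9962393706193231}
```

View pics/top0.png

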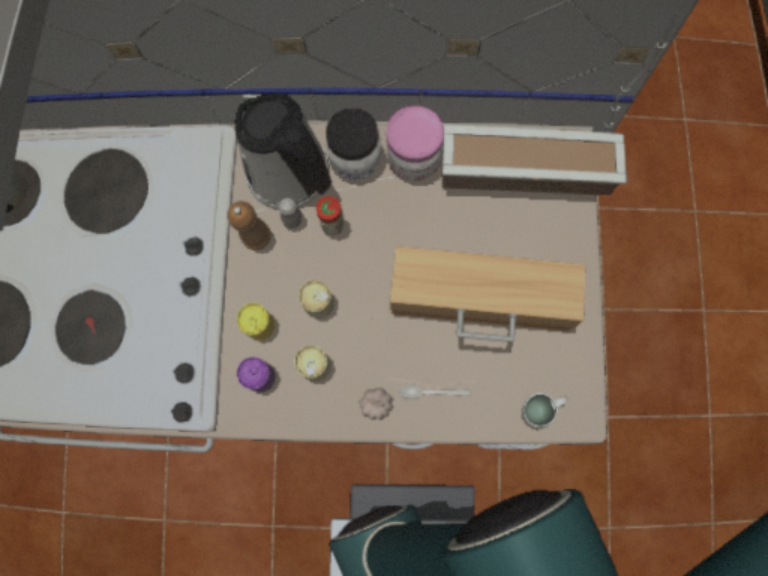

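View pics/side0.png

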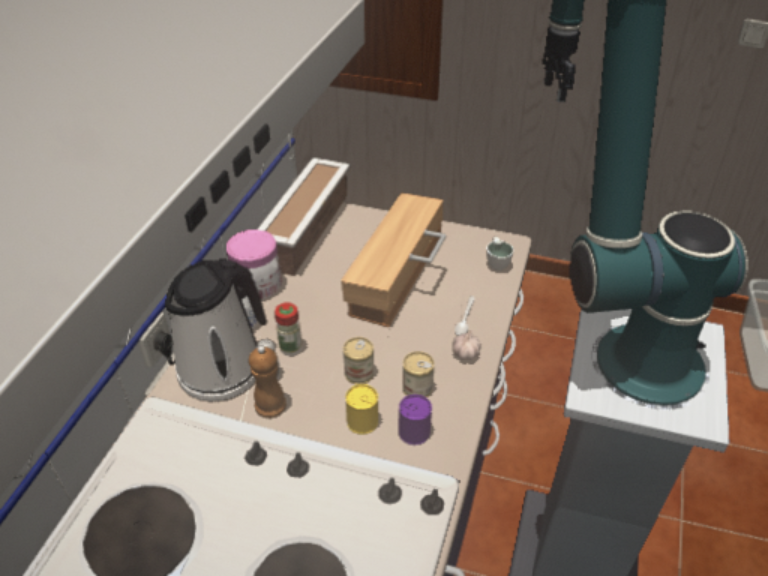

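The top view (1.5x) shows the two real tins at (316,297) and (312,362), a yellow look-alike at (254,320) and a purple one at (255,374). The lid is at about (487,287) with its handle at (486,335). The side view confirms that only two tins are there.

```bash
python3 - <<'E'
from h import *
D={n:np.load(n+"0.npz") for n in("top","side")}
np.set_printoptions(precision=4,suppress=True)
for n,pts in (("top",[(316,297),(312,362),(254,320),(255,374)]),("side",[(359,355),(419,370),(362,405),(415,415)])):
    P=D[n]["P"]; im=D[n]["im"]
    for (x,y) in pts:
        u,v=int(x/1.5),int(y/1.5); r=30
        Q=P[v-r:v+r,u-r:u+r].reshape(-1,3)
        c=P[v,u]
        m=(Q[:,2]>.064)&(Q[:,2]<.085)&(np.hypot(*(Q[:,:2]-c[:2]).T)<.05)
        q=Q[m]; (cx,cy),rad=cv2.minEnclosingCircle(q[:,:2].astype(np.float32)); print(n,m.sum(),c,"circ",cx,cy,rad,"med",np.median(q,0))
for n in D:
    P=D[n]["P"]; im=D[n]["im"]
    hsv=cv2.cvtColor(im,cv2.COLOR_RGB2HSV)
    Z=P[...,2]; reg=(P[...,0]>.35)&(P[...,0]<.85)&(P[...,1]>-.45)&(P[...,1]<.15)
    # lid top
    m=reg&(Z>.085)&(Z<.13)&(P[...,0]<.72)&(hsv[...,1]>70)&(hsv[...,0]<25)
    k,l,st,_=cv2.connectedComponentsWithStats(m.astype(np.uint8)); b=1+np.argmax(st[1:,4]); q=P[l==b]
    print(n,"lid",len(q),cv2.minAreaRect((q[:,:2]*1000).astype(np.float32)),"z",np.percentile(q[:,2],[5,50,95]), cv2.boxPoints(cv2.minAreaRect((q[:,:2]*1000).astype(np.float32))))
    A=np.c_[q[:,:2],np.ones(len(q))]; print("plane",np.linalg.lstsq(A,q[:,2],rcond=None)[0])
    m=reg&(Z>.06)&(Z<.13)&(hsv[...,1]<60)&(P[...,0]<.56)&(P[...,1]<.03)
    k,l,st,_=cv2.connectedComponentsWithStats(m.astype(np.uint8));
    b=1+np.argmax(st[1:,4]); q=P[l==b]; print("handle",st[b],q.mean(0),q.min(0),q.max(0))
    m=(P[...,2]>.01)&(P[...,2]<.4); 
print("worktop z",D["top"]["P"][240,245],D["top"]["P"][180,230])
E
```

```text
top 356 [0.5374 0.1924 0.0722] circ 0.540611982345581 0.19413195550441742 0.02951008453965187 med [0.5407 0.1935 0.0693]
top 374 [0.424  0.1939 0.0677] circ 0.42516717314720154 0.19654607772827148 0.028881512582302094 med [0.4244 0.1968 0.0695]
top 331 [0.4951 0.2992 0.0736] circ 0.497913658618927 0.30270618200302124 0.02785084955394268 med [0.4982 0.3026 0.0699]
top 368 [0.4009 0.2925 0.069 ] circ 0.4020850658416748 0.2971721291542053 0.028856690973043442 med [0.4028 0.2979 0.0697]
side 281 [0.5333 0.2104 0.0764] circ 0.5394081473350525 0.19324828684329987 0.03183688968420029 med [0.5414 0.1944 0.0709]
side 302 [0.4208 0.2042 0.0663] circ 0.42617782950401306 0.1947038769721985 0.03118707239627838 med [0.4255 0.1964 0.0707]
side 339 [0.4916 0.3168 0.0697] circ 0.49834126234054565 0.3009531497955322 0.030974052846431732 med [0.4985 0.3035 0.0705]
side 348 [0.4001 0.3085 0.0695] circ 0.4016801714897156 0.29485419392585754 0.031011613085865974 med [0.4028 0.2973 0.0705]
top lid 4991 ((558.7064208984375, -110.24331665039062), (333.8463134765625, 106.95348358154297), 85.30738067626953) z [0.096  0.1016 0.1067] [[ 491.7529 -272.232 ]
 [ 598.3479 -280.9819]
 [ 625.6599   51.7454]
 [ 519.0649   60.4952]]
plane [-0.0426  0.0046  0.1258]
handle [304 206  41  22 283] [ 0.4788 -0.1022  0.1029] [ 0.4597 -0.1597  0.0723] [ 0.5135 -0.0526  0.1106]
side lid 2310 ((562.557861328125, -112.064208984375), (343.862060546875, 105.78755187988281), 85.29409790039062) z [0.0918 0.1036 0.1086] [[ 495.737  -279.0762]
 [ 601.1679 -287.7551]
 [ 629.3788   54.9478]
 [ 523.9478   63.6267]]
plane [-0.0221 -0.0076  0.1145]
handle [273 153  24  22 147] [ 0.4825 -0.1014  0.104 ] [ 0.4603 -0.1782  0.0694] [ 0.5157 -0.0503  0.1123]
worktop z [ 0.4367  0.1009 -0.002 ] [0.605  0.147  0.0006]
```

```bash
cat >> h.py <<'E'
def rel(pos,yaw=None):
    """shift (cm, tool axes) and twist (deg) from the present pose to TCP pos; yaw = world heading (deg) of tool y, mod 180"""
    s=bot.read_state(); M=R.from_rotvec(s["tcp_rot"]).as_matrix()
    d=M.T@(np.array(pos)-s["tool_pos"])*100
    t=0
    if yaw is not None:
        a=np.radians(yaw); w=M.T@[np.cos(a),np.sin(a),0]; t=np.degrees(np.arctan2(-w[0],w[1])); t=(t+90)%180-90
    return np.round(d,2),round(t,1)
E
python3 - <<'E'
from h import *
np.set_printoptions(precision=4,suppress=True)
yaw=np.radians(-4.69); X=np.array([np.cos(yaw),np.sin(yaw)]); Y=np.array([-np.sin(yaw),np.cos(yaw)])
for n in("top","side"):
    D=np.load(n+"0.npz"); P=D["P"]; im=D["im"]; hsv=cv2.cvtColor(im,cv2.COLOR_RGB2HSV)
    m=(hsv[...,1]<60)&(P[...,2]>.06)&(P[...,2]<.13)&(P[...,0]<.56)&(P[...,0]>.4)&(P[...,1]<.0)&(P[...,1]>-.2)
    q=P[m]; a=q[:,:2]@X; b=q[:,:2]@Y
    print(n,"a hist",np.histogram(a,bins=12))
    k=a<np.percentile(a,3)+.012
    print("bar", np.median(a[k]),np.median(q[k,2]),"b",np.percentile(b[k],[2,98]), "xyz",np.median(q[k],0), "slope",np.polyfit(q[k,1],q[k,0],1))
    m=(P[...,0]>.6)&(P[...,0]<.95)&(P[...,1]<.05)&(P[...,1]>-.4)&(P[...,2]>.12)&(P[...,2]<.35)
    q=P[m]; print("planter",len(q),np.percentile(q,[1,99],axis=0))
print(bot.read_state()["tool_pos"],rel([.477,-.105,.25],-4.7))
E
```

```text
top a hist (array([62, 67, 26, 14, 15, 10, 14, 13, 10, 15, 18, 19]), array([0.4679, 0.4721, 0.4763, 0.4804, 0.4846, 0.4888, 0.493 , 0.4972,
       0.5014, 0.5056, 0.5098, 0.5139, 0.5181]))
bar 0.47307361776072504 0.1039105876125459 b [-0.1094 -0.0141] xyz [ 0.4669 -0.1008  0.1039] slope [0.0793 0.4747]
planter 8222 [[ 0.9023 -0.3824  0.1258]
 [ 0.9137  0.0451  0.3485]]
side a hist (array([27, 25, 20,  7,  8,  7,  8,  7,  8, 10,  9, 11]), array([0.47  , 0.4742, 0.4783, 0.4824, 0.4865, 0.4906, 0.4947, 0.4988,
       0.5029, 0.507 , 0.5111, 0.5152, 0.5193]))
bar 0.47520284387710143 0.10602253528705519 b [-0.1102 -0.0143] xyz [ 0.4689 -0.1004  0.106 ] slope [0.0839 0.4775]
planter 747 [[ 0.7878 -0.38    0.1203]
 [ 0.9147  0.0468  0.1623]]
[ 0.3047 -0.6016  0.2301] (array([ 37.81, -36.52,  -1.91]), np.float64(-58.4))
```

>>> step_arm:
  motion:
    - [3.6, 37.8, -36.5, -1.9, -58.4]
    - [3.6, 37.8, -36.5, -1.9, -58.4]
    - [3.6, 37.8, -36.5, -1.9, -58.4]
    - [3.6, 37.8, -36.5, -1.9, -58.4]
    - [3.6, 37.8, -36.5, -1.9, -58.4]
    - [3.6, 37.8, -36.5, -1.9, -58.4]
    - [3.6, 37.8, -36.5, -1.9, -58.4]
    - [3.6, 37.8, -36.5, -1.9, -58.4]
    - [3.6, 37.8, -36.5, -1.9, -58.4]
    - [3.6, 37.8, -36.5, -1.9, -58.4]
    - [3.6, 37.8, -36.5, -1.9, -58.4]
    - [3.6, 37.8, -36.5, -1.9, -58.4]
    - [3.6, 37.8, -36.5, -1.9, -58.4]
    - [3.6, 37.8, -36.5, -1.9, -58.4]
    - [3.6, 37.8, -36.5, -1.9, -58.4]
    - [3.6, 37.8, -36.5, -1.9, -58.4]
  force: 30

```text
time: 1.7
tool_pos: [0.477, -0.1068, 0.2502]
tcp_rot: [-2.313, -2.125, 0.0]
wrist_force: [-0.0, -0.2, -0.3]
width: 0.424
grip_force: 0.0
```

```bash
cat >> h.py <<'E'
yaw=np.radians(-4.69); X=np.array([np.cos(yaw),np.sin(yaw)]); Y=np.array([-np.sin(yaw),np.cos(yaw)])
def W(a,b,z): return np.r_[a*X+b*Y,z]
E
python3 - <<'E'
from h import *
s=bot.read_state(); print(s["time"],s["tool_pos"],s["width"],s["q"]); print(rel(W(.474,-.062,.100-.019),-4.7))
E
```

```text
1.7 [ 0.47696094 -0.10679896  0.2501565 ] 0.4241484040110199 [-2.71168278e-01 -1.05624986e-01  1.96613059e+00 -1.16889092e-04
  1.28133525e+00 -1.86511924e-01]
(array([ 0.54, -1.01, 16.92]), np.float64(-0.1))
```

>>> step_arm:
  motion:
    - [3.6, 0.5, -1.0, 5, 0]
    - [3.6, 0.5, -1.0, 9, 0]
    - [3.6, 0.5, -1.0, 13, 0]
    - [3.6, 0.5, -1.0, 16.9, 0]
    - [3.6, 0.5, -1.0, 16.9, 0]
    - [0.5, 0.5, -1.0, 16.9, 0]
    - [0.5, 0.5, -1.0, 16.9, 0]
    - [0.5, 0.5, -1.0, 16.9, 0]
    - [0.5, 0.5, -1.0, 16.9, 0]
    - [0.5, 0.5, -1.0, 16.9, 0]
    - [0.5, 0.5, -1.0, 16.9, 0]
    - [0.5, 0.5, -1.0, 16.9, 0]
  force: 30

```text
time: 2.9
tool_pos: [0.4675, -0.1006, 0.0832]
tcp_rot: [2.311, 2.127, -0.001]
wrist_force: [-5.6, -1.8, 0.2]
width: 0.106
grip_force: 29.9
```

```bash
python3 - <<'E'
from h import *
s=bot.read_state(); p=s["tool_pos"]; print(s["time"],p,s["width"],s["grip_force"],s["wrist_force"])
a=p[:2]@X; z=p[2]+.019; print("a,z",a,z)
hx,hz=.617,.040; r=np.hypot(.147,.05)
g0=np.arctan2(z-hz,a-hx); print("r",r,np.hypot(a-hx,z-hz),"lid",np.arctan2(.05,-.147)-g0)
for th in np.arange(0,1.95,.1):
    g=np.arctan2(.05,-.147)-th; print(round(th,2),"dy %.1f dz %.1f"%((hx+r*np.cos(g)-a)*100,-(hz+r*np.sin(g)-z)*100))
E
```

```text
2.9 [ 0.46749693 -0.10058216  0.08322168] 0.10551273765487422 29.934244751930237 [-5.56603123 -1.81506853  0.24451146]
a,z 0.4741556540751197 0.10222167643200579
r 0.15527073130503377 0.15580771540817895 lid 0.08294634649136201
0.0 dy -0.4 dz 1.2
0.1 dy 0.2 dz -0.2
0.2 dy 0.9 dz -1.6
0.3 dy 1.7 dz -2.9
0.4 dy 2.7 dz -4.1
0.5 dy 3.8 dz -5.2
0.6 dy 5.0 dz -6.2
0.7 dy 6.3 dz -7.1
0.8 dy 7.6 dz -7.8
0.9 dy 9.1 dz -8.4
1.0 dy 10.5 dz -8.8
1.1 dy 12.1 dz -9.1
1.2 dy 13.6 dz -9.3
1.3 dy 15.2 dz -9.3
1.4 dy 16.7 dz -9.1
1.5 dy 18.2 dz -8.8
1.6 dy 19.7 dz -8.3
1.7 dy 21.1 dz -7.7
1.8 dy 22.5 dz -7.0
1.9 dy 23.8 dz -6.1
```

>>> step_arm:
  motion:
    - [0.5, 0, 0.2, -0.3, 0]
    - [0.5, 0, 0.5, -1.0, 0]
    - [0.5, 0, 0.9, -1.7, 0]
    - [0.5, 0, 1.3, -2.4, 0]
    - [0.5, 0, 1.7, -3.0, 0]
    - [0.5, 0, 2.2, -3.6, 0]
    - [0.5, 0, 2.7, -4.2, 0]
    - [0.5, 0, 3.3, -4.8, 0]
    - [0.5, 0, 3.8, -5.3, 0]
    - [0.5, 0, 4.4, -5.8, 0]
    - [0.5, 0, 5.0, -6.3, 0]
    - [0.5, 0, 5.7, -6.8, 0]
    - [0.5, 0, 6.3, -7.2, 0]
    - [0.5, 0, 6.9, -7.5, 0]
    - [0.5, 0, 7.6, -7.9, 0]
    - [0.5, 0, 8.3, -8.2, 0]
    - [0.5, 0, 9.1, -8.5, 0]
    - [0.5, 0, 9.8, -8.7, 0]
    - [0.5, 0, 10.5, -8.9, 0]

```text
time: 4.8
tool_pos: [0.5739, -0.1095, 0.1745]
tcp_rot: [2.309, 2.125, 0.003]
wrist_force: [-4.4, -1.4, 7.3]
width: 0.102
grip_force: 31.2
```

>>> step_arm:
  motion:
    - [0.5, 0, 0.8, -0.1, 0]
    - [0.5, 0, 1.6, -0.2, 0]
    - [0.5, 0, 2.4, -0.3, 0]
    - [0.5, 0, 3.1, -0.4, 0]
    - [0.5, 0, 3.9, -0.4, 0]
    - [0.5, 0, 4.7, -0.4, 0]
    - [0.5, 0, 5.5, -0.3, 0]
    - [0.5, 0, 6.2, -0.2, 0]
    - [0.5, 0, 7.0, -0.1, 0]
    - [0.5, 0, 7.7, 0.1, 0]
    - [0.5, 0, 8.5, 0.3, 0]
    - [0.5, 0, 9.2, 0.6, 0]
    - [0.5, 0, 9.9, 0.9, 0]
    - [0.5, 0, 10.6, 1.2, 0]
    - [0.5, 0, 11.3, 1.6, 0]
    - [0.5, 0, 12.0, 1.9, 0]
    - [0.5, 0, 12.6, 2.3, 0]
    - [0.5, 0, 13.3, 2.8, 0]
    - [0.5, 0, 13.7, 3.1, 0]
    - [0.5, 0, 13.7, 3.1, 0]

```text
time: 6.8
tool_pos: [0.7048, -0.1203, 0.1417]
tcp_rot: [-2.306, -2.123, 0.012]
wrist_force: [-20.9, -3.0, 22.6]
width: 0.104
grip_force: 35.7
```

```bash
python3 - <<'E'
from h import *
s=bot.read_state(); p=s["tool_pos"]; print(s["time"],p,s["width"],s["grip_force"],s["wrist_force"])
a=p[:2]@X; z=p[2]+.019
g0=np.arctan2(z-.04,a-.617); print(a,z,np.hypot(a-.617,z-.04),"lid",np.arctan2(.05,-.147)-g0)
E
```

```text
6.8 [ 0.70480099 -0.12026965  0.14168202] 0.10388398277152326 35.73423475027084 [-20.93486304  -2.97286477  22.64510717]
0.712274876524095 0.16068202429193093 0.1537577740599797 lid 1.9112232160913316
```

>>> step_arm:
  motion:
    - [0.5, 0, -0.2, -0.2, 0]
    - [3.5, 0, -0.2, -0.2, 0]
    - [3.5, 0, -0.2, -0.2, 0]
    - [3.5, 0, -0.2, -0.2, 0]
    - [3.5, 0, -0.2, -0.2, 0]
    - [3.5, 0, -0.2, -0.2, 0]
    - [3.5, 0, -0.2, -4, 0]
    - [3.5, 0, -0.2, -8, 0]
    - [3.5, 0, -0.2, -12, 0]
    - [3.5, 0, -0.2, -12, 0]
    - [3.5, 0, -4, -12, 0]
    - [7.5, 30, -10, -12, 0]
    - [7.5, 30, -15, -12, 0]
    - [7.5, 30, -20, -12, 0]
    - [7.5, 30, -20, -12, 0]
    - [7.5, 30, -20, -12, 0]
    - [7.5, 30, -20, -12, 0]
    - [7.5, 30, -20, -12, 0]

```text
time: 8.6
tool_pos: [0.5328, 0.1976, 0.259]
tcp_rot: [-2.31, -2.128, -0.001]
wrist_force: [0.3, 0.2, -0.5]
width: 0.879
grip_force: 0.0
```

```bash
python3 - <<'E'
from h import *
for n in("side","top"):
    im,P=cloud(n); save(im,f"pics/{n}1.png"); np.savez(f"{n}1.npz",im=im,P=P)
print(bot.read_state()["tool_pos"])
E
```

```text
[0.5316542  0.19997963 0.25907923]
```

View pics/top1.png

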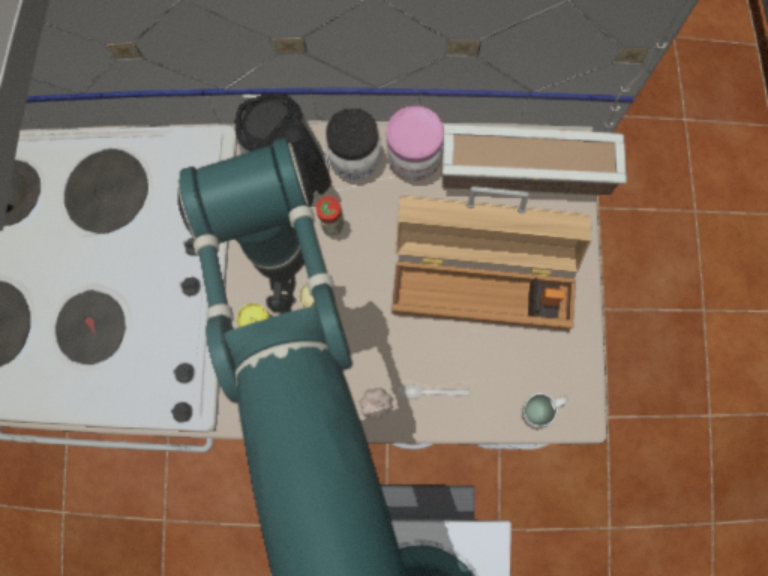

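View pics/side1.png

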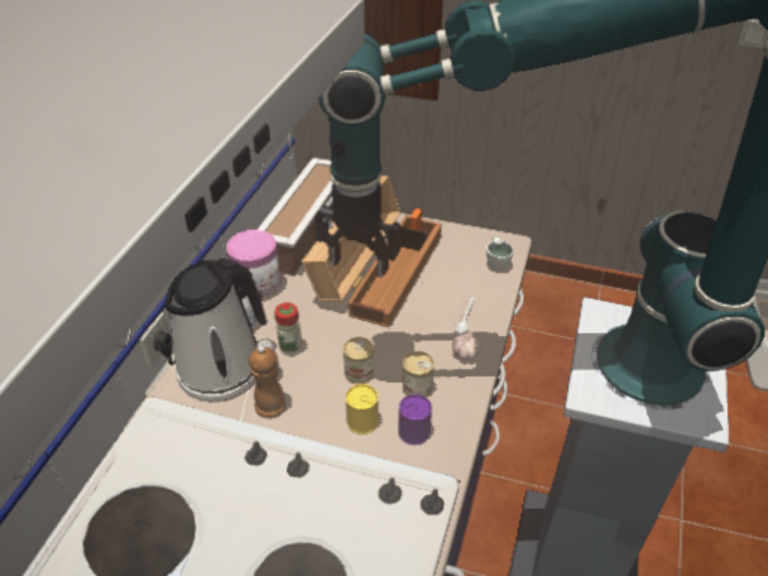

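The top view shows the lid fully back, with an empty chest interior at about x 397–573, y 265–325. The orange grip is at (553,293). In the side view the tins have not moved.

```bash
cat >> h.py <<'E'
def circ(P,c,zt=.0715,r=.045):
    """tin centre: top-disc points near c"""
    Q=P.reshape(-1,3); Q=Q[~np.isnan(Q[:,0])]
    m=(abs(Q[:,2]-zt)<.008)&(np.hypot(*(Q[:,:2]-c).T)<r)
    (x,y),rad=cv2.minEnclosingCircle(Q[m][:,:2].astype(np.float32)); return np.round([x,y,rad,m.sum()],4),np.round(np.median(Q[m],0),4)
E
python3 - <<'E'
from h import *
np.set_printoptions(precision=4,suppress=True)
D=np.load("side1.npz")["P"]
for c in([.5405,.194],[.4255,.196]): print(circ(D,np.array(c)))
D=np.load("top1.npz"); P=D["P"]; hsv=cv2.cvtColor(D["im"],cv2.COLOR_RGB2HSV)
Q=P.reshape(-1,3); a=Q[:,:2]@X; b=Q[:,:2]@Y; z=Q[:,2]
for bb in (0.02,-.05,-.15):  # cross-sections along a
    m=(abs(b-bb)<.012)&(a>.48)&(a<.7)
    ee=np.arange(.49,.68,.006); i=np.digitize(a[m],ee)
    print("b",bb,[(round(ee[j-1]*1000),round(np.nanmedian(z[m][i==j])*1000)) for j in range(1,len(ee)) if (i==j).any()])
m=(abs(a-.56)<.015)&(b>-.26)&(b<.13); ee=np.arange(-.25,.13,.006); i=np.digitize(b[m],ee)
print([(round(ee[j-1]*1000),round(np.nanmedian(z[m][i==j])*1000)) for j in range(1,len(ee)) if (i==j).any()])
for n in("top1","side1"):
    D=np.load(n+".npz"); P=D["P"]; hsv=cv2.cvtColor(D["im"],cv2.COLOR_RGB2HSV)
    m=(hsv[...,0]<14)&(hsv[...,1]>200)&(hsv[...,2]>150)&(P[...,2]>.06)&(P[...,2]<.11)
    q=P[m]; aa=q[:,:2]@X; bb=q[:,:2]@Y; print("grip",m.sum(),np.percentile(aa,[3,50,97]),np.percentile(bb,[3,50,97]),np.median(q[:,2]))
print(bot.read_state()["q"],rel([.5405,.194,.15],85.3))
E
```

```text
(array([  0.5426,   0.1925,   0.0302, 281.    ]), array([0.5414, 0.1941, 0.0708]))
(array([  0.4272,   0.1949,   0.0311, 298.    ]), array([0.4255, 0.197 , 0.071 ]))
b 0.02 [(490, 0), (496, -1), (502, 1), (508, 0), (514, 29), (520, 40), (526, 40), (532, 7), (538, 6), (544, 7), (550, 6), (556, 7), (562, 6), (568, 7), (574, 6), (580, 7), (586, 5), (592, 7), (598, 28), (604, 41), (610, 42), (616, 43), (622, 43), (628, 40), (634, 41), (640, 38), (646, 36), (652, 135), (658, 133), (664, 33), (670, 44)]
b -0.05 [(490, 0), (496, 1), (502, -1), (508, 1), (514, 33), (520, 41), (526, 39), (532, 8), (538, 7), (544, 6), (550, 6), (556, 5), (562, 7), (568, 6), (574, 7), (580, 6), (586, 7), (592, 6), (598, 32), (604, 38), (616, 4), (622, 5), (628, 42), (634, 40), (640, 37), (646, 37), (652, 37), (658, 133), (664, 33), (670, 42)]
b -0.15 [(490, 0), (496, 0), (502, 1), (508, 0), (514, 34), (520, 40), (526, 39), (532, 37), (538, 33), (544, 41), (550, 40), (556, 25), (562, 47), (568, 29), (574, 34), (580, 41), (586, 35), (592, 9), (598, 37), (604, 38), (610, 42), (616, 41), (622, 43), (628, 42), (634,
[... 702 characters left out ...]
), (122, 0)]Traceback (most recent call last):
  File "<stdin>", line 16, in <module>
    return _quantile_unchecked(
        a, q, axis, out, overwrite_input, method, keepdims, weights)
    return _ureduce(a,
                    func=_quantile_ureduce_func,
    ...<5 lines>...
                    overwrite_input=overwrite_input,
                    method=method)
    r = func(a, **kwargs)
    result = _quantile(arr,
                       quantiles=q,
    ...<2 lines>...
                       out=out,
                       weights=wgt)
    slices_having_nans = np.isnan(arr[-1, ...])
                                  ~~~^^^^^^^^^
IndexError: index -1 is out of bounds for axis 0 with size 0
```

```bash
python3 - <<'E'
from h import *
np.set_printoptions(precision=4,suppress=True)
for n in("top1","side1"):
    D=np.load(n+".npz"); P=D["P"]; hsv=cv2.cvtColor(D["im"],cv2.COLOR_RGB2HSV)
    b_=P[...,:2]@Y
    m=(hsv[...,0]<14)&(hsv[...,1]>170)&(hsv[...,2]>120)&(P[...,2]>.065)&(P[...,2]<.12)&(b_<-.1)&(b_>-.26)
    q=P[m]; aa=q[:,:2]@X; bb=q[:,:2]@Y; print("grip",m.sum(), [np.percentile(v,[3,50,97]) for v in (aa,bb,q[:,2])] if m.sum() else 0)
print(bot.read_state()["q"],rel([.5408,.1938,.12],85.3))
E
```

```text
grip 13 [array([0.5563, 0.558 , 0.5687]), array([-0.1928, -0.1798, -0.1641]), array([0.077 , 0.0871, 0.0902])]
grip 32 [array([0.5575, 0.5626, 0.5698]), array([-0.1978, -0.1783, -0.1653]), array([0.082 , 0.089 , 0.0938])]
[0.3144 0.0458 1.8025 0.0025 1.2937 0.391 ] (array([-0.57,  0.98, 13.91]), np.float64(-89.7))
```

>>> step_arm:
  motion:
    - [7.5, -0.6, 1.0, 2, -89.7]
    - [7.5, -0.6, 1.0, 2, -89.7]
    - [7.5, -0.6, 1.0, 2, -89.7]
    - [7.5, -0.6, 1.0, 2, -89.7]
    - [7.5, -0.6, 1.0, 2, -89.7]
    - [7.5, -0.6, 1.0, 2, -89.7]
    - [7.5, -0.6, 1.0, 2, -89.7]
    - [7.5, -0.6, 1.0, 2, -89.7]
    - [7.5, -0.6, 1.0, 2, -89.7]
    - [7.5, -0.6, 1.0, 6, -89.7]
    - [7.5, -0.6, 1.0, 10, -89.7]
    - [7.5, -0.6, 1.0, 14, -89.7]
    - [7.5, -0.6, 1.0, 14, -89.7]
  force: 30

```text
time: 10.0
tool_pos: [0.5388, 0.1865, 0.1125]
tcp_rot: [-0.139, -3.126, 0.007]
wrist_force: [-1.0, 0.3, -1.1]
width: 0.879
grip_force: 0.0
```

```bash
python3 - <<'E'
from h import *
im,P=cloud("side"); save(im[150:330,150:360],"pics/s2.png",3)
for c in([.5405,.194],[.4255,.196]): print(circ(P,np.array(c)))
print(bot.read_state()["q"],rel([.5408,.1938,.032],85.3))
E
```

```text
(array([5.429e-01, 1.915e-01, 3.330e-02, 2.640e+02]), array([0.5398, 0.1958, 0.0708]))
(array([4.256e-01, 1.965e-01, 3.230e-02, 3.000e+02]), array([0.426 , 0.1962, 0.0707]))
[ 2.89832712e-01  1.76388531e-01  1.93420721e+00 -1.31375880e-04
  1.03870682e+00 -1.19229810e+00] (array([0.03, 0.67, 8.39]), np.float64(-0.4))
```

View pics/s2.png

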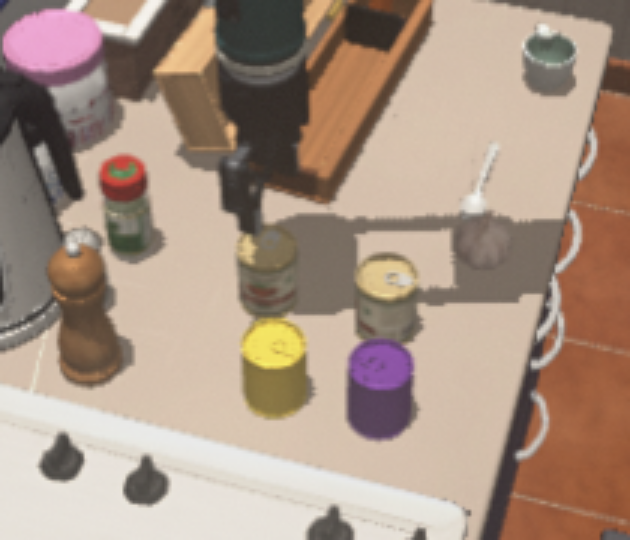

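The tin under the gripper sits at about (268,270) in the crop, and the fingers are straddling it. I'll descend and grip.

>>> step_arm:
  motion:
    - [7.5, 0, 0.7, 0, -0.4]
    - [7.5, 0, 0.7, 3, -0.4]
    - [7.5, 0, 0.7, 6, -0.4]
    - [7.5, 0, 0.7, 8.3, -0.4]
    - [7.5, 0, 0.7, 8.3, -0.4]
    - [4.5, 0, 0.7, 8.3, -0.4]
    - [4.5, 0, 0.7, 8.3, -0.4]
    - [4.5, 0, 0.7, 8.3, -0.4]
    - [4.5, 0, 0.7, 8.3, -0.4]
    - [4.5, 0, 0.7, 8.3, -0.4]
    - [4.5, 0, 0.7, 8.3, -0.4]
  force: 30

```text
time: 11.15
tool_pos: [0.5472, 0.1966, 0.0394]
tcp_rot: [0.127, 3.134, 0.003]
wrist_force: [-0.3, 0.3, 6.8]
width: 0.664
grip_force: 32.8
```

```bash
python3 - <<'E'
from h import *
print(bot.read_state()["tool_pos"],rel(W(.566,.035,.150),85.3))
E
```

```text
[0.54715037 0.19661677 0.03936184] (array([ -3.72, -20.55, -11.09]), np.float64(0.1))
```

>>> step_arm:
  motion:
    - [4.5, 0, 0, -3, 0]
    - [4.5, 0, 0, -7, 0]
    - [4.5, 0, 0, -11, 0]
    - [4.5, -3.2, -5, -11, 0]
    - [4.5, -3.2, -10, -11, 0]
    - [4.5, -3.2, -15, -11, 0]
    - [4.5, -3.2, -20.5, -11, 0]
    - [4.5, -3.2, -20.5, -11, 0]
    - [4.5, -3.2, -20.5, -11, 0]
    - [4.5, -3.2, -20.5, -11, 0]
    - [4.5, -3.2, -20.5, -11, 0]
    - [4.5, -3.2, -20.5, -11, 0]

```text
time: 12.35
tool_pos: [0.5599, -0.0098, 0.1463]
tcp_rot: [0.124, 3.139, 0.001]
wrist_force: [0.4, -0.5, -1.5]
width: 0.661
grip_force: 33.2
```

```bash
python3 - <<'E'
from h import *
np.set_printoptions(precision=4,suppress=True)
s=bot.read_state(); t=s["tool_pos"]; print(t,s["q"],s["joint_vel"],s["width"]); 
for n in("side","top"):
    im,P=cloud(n); save(im[60:330,130:400] if n=="side" else im[90:330,140:420],f"pics/{n}3.png",2.2)
    np.savez(n+"3.npz",im=im,P=P)
    print(circ(P,np.array([.4255,.196])))
    Q=P.reshape(-1,3); Q=Q[np.hypot(*(Q[:,:2]-t[:2]).T)<.06]; Q=Q[(Q[:,2]>.085)&(Q[:,2]<.19)]
    a=Q[:,:2]@X;b=Q[:,:2]@Y
    for z0 in np.arange(.09,.19,.01):
        m=abs(Q[:,2]-z0)<.005
        if m.sum()>5: print(n,round(z0,3),m.sum(),"a",a[m].min().round(4),a[m].max().round(4),"b",b[m].min().round(4),b[m].max().round(4))
print("tcp a,b",t[:2]@X,t[:2]@Y)
print(rel(W(.566,.035,.150),85.3))
E
```

```text
[ 0.5599 -0.0098  0.1463] [-0.0621  0.1169  1.9411  0.0004  1.0836 -1.554 ] [ 0.      0.0021  0.0012 -0.0016  0.0003 -0.002 ] 0.6612131296415237
(array([  0.4249,   0.1955,   0.0309, 302.    ]), array([0.4252, 0.1962, 0.0705]))
side 0.11 26 a 0.5269 0.5821 b 0.0331 0.0635
side 0.12 41 a 0.5272 0.5803 b 0.0314 0.0648
side 0.13 57 a 0.5253 0.5771 b 0.0337 0.0658
side 0.14 42 a 0.5259 0.5778 b 0.0344 0.0647
side 0.15 42 a 0.5253 0.5708 b 0.0368 0.0695
side 0.16 41 a 0.526 0.5663 b 0.0351 0.074
side 0.17 56 a 0.5269 0.5672 b -0.0035 0.0791
side 0.18 142 a 0.5262 0.5719 b 0.0014 0.08
(array([  0.4256,   0.1965,   0.0288, 368.    ]), array([0.424 , 0.1967, 0.07  ]))
top 0.16 17 a 0.5321 0.5527 b -0.0032 0.0756
top 0.17 62 a 0.5269 0.5507 b 0.0066 0.0704
top 0.18 128 a 0.5259 0.5499 b 0.0025 0.0682
tcp a,b 0.5588004396176401 0.036045702613322725
(array([-0.72, -0.08, -0.38]), np.float64(0.2))
```

View pics/side3.png

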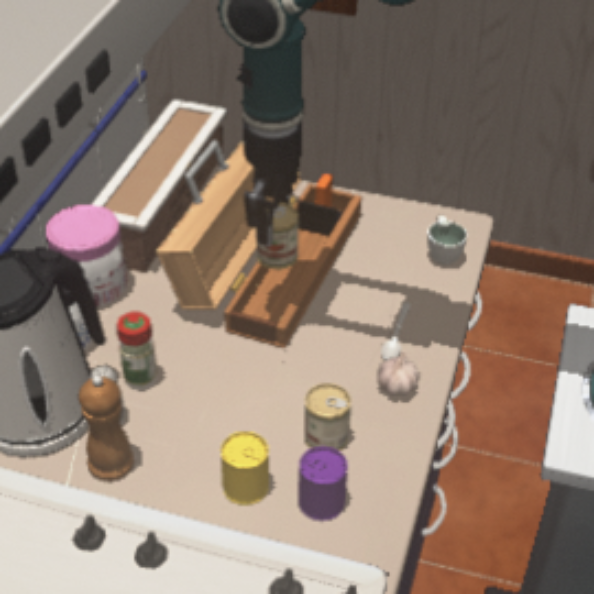

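The tin hangs upright over the chest at about (280,240) in the crop, roughly 5 mm towards the robot within the grip. The other tin has not moved.

>>> step_arm:
  motion:
    - [4.5, -1.2, 0, 0, 0]
    - [4.5, -1.2, 0, 0, 0]
    - [4.5, -1.2, 0, 0, 0]
    - [4.5, -1.2, 0, 3, 0]
    - [4.5, -1.2, 0, 6, 0]
    - [4.5, -1.2, 0, 8, 0]
    - [4.5, -1.2, 0, 9.3, 0]
    - [4.5, -1.2, 0, 10.0, 0]
    - [4.5, -1.2, 0, 10.0, 0]
    - [4.5, -1.2, 0, 10.0, 0]
    - [4.5, -1.2, 0, 10.0, 0]

```text
time: 13.55
tool_pos: [0.5726, -0.0122, 0.0472]
tcp_rot: [0.127, 3.137, 0.0]
wrist_force: [-0.1, -0.3, -1.5]
width: 0.659
grip_force: 33.3
```

>>> step_arm:
  motion:
    - [4.5, 0, 0, 0.2, 0]
    - [4.5, 0, 0, 0.2, 0]
    - [6.8, 0, 0, 0.2, 0]
    - [6.8, 0, 0, 0.2, 0]
    - [6.8, 0, 0, 0.2, 0]
    - [6.8, 0, 0, 0.2, 0]
    - [6.8, 0, 0, -4, 0]
    - [6.8, 0, 0, -8, 0]
    - [6.8, 0, 0, -12, 0]
    - [6.8, 0, 0, -12, 0]
    - [6.8, 0, 0, -12, 0]
    - [6.8, 0, 0, -12, 0]

```text
time: 14.75
tool_pos: [0.5706, -0.0121, 0.1649]
tcp_rot: [-0.127, -3.137, -0.0]
wrist_force: [-0.1, -0.8, 0.0]
width: 0.795
grip_force: 0.0
```

```bash
python3 - <<'E'
from h import *
for n in("side","top"):
    im,P=cloud(n); print(n,circ(P,np.array([.4255,.196])))
    c,_=circ(P,W(.566,.035,0)[:2],zt=.0775); print(c,c[:2]@X,c[:2]@Y,_)
print(bot.read_state()["tool_pos"],rel([.425,.196,.15],85.3))
E
```

```text
side (array([4.254e-01, 1.939e-01, 3.140e-02, 3.030e+02]), array([0.4253, 0.197 , 0.0708]))
[ 5.676e-01 -1.260e-02  3.120e-02  2.120e+02] 0.5667297228440523 0.03385175394427241 [ 0.5672 -0.0109  0.0772]
top (array([4.259e-01, 1.964e-01, 2.910e-02, 3.690e+02]), array([0.4239, 0.1971, 0.0697]))
[ 5.724e-01 -1.270e-02  2.670e-02  1.430e+02] 0.5715218273286952 0.034144558671465146 [ 0.5789 -0.0128  0.0754]
[ 0.57025625 -0.01205637  0.16416785] (array([16.15, 19.56,  1.48]), np.float64(0.1))
```

>>> step_arm:
  motion:
    - [7.5, 16.1, 19.5, 1.5, 0]
    - [7.5, 16.1, 19.5, 1.5, 0]
    - [7.5, 16.1, 19.5, 1.5, 0]
    - [7.5, 16.1, 19.5, 1.5, 0]
    - [7.5, 16.1, 19.5, 1.5, 0]
    - [7.5, 16.1, 19.5, 1.5, 0]
    - [7.5, 16.1, 19.5, 1.5, 0]
    - [7.5, 16.1, 19.5, 1.5, 0]
    - [7.5, 16.1, 19.5, 1.5, 0]
    - [7.5, 16.1, 19.5, 1.5, 0]

```text
time: 15.85
tool_pos: [0.4279, 0.1942, 0.1512]
tcp_rot: [-0.131, -3.139, 0.0]
wrist_force: [0.0, 0.0, -0.7]
width: 0.88
grip_force: 0.0
```

```bash
python3 - <<'E'
from h import *
im,P=cloud("side"); print(circ(P,np.array([.4255,.196])))
c,_=circ(P,W(.566,.035,0)[:2],zt=.0775); print(c[:2]@X,c[:2]@Y,_)
print(bot.read_state()["tool_pos"],rel([.4255,.196,.034],85.3))
E
```

```text
(array([4.263e-01, 1.952e-01, 3.060e-02, 3.030e+02]), array([0.4256, 0.1971, 0.0708]))
0.5680938770548102 0.035569043462458524 [ 0.5673 -0.0103  0.0775]
[0.42781162 0.1942557  0.15127033] (array([ 0.25,  0.16, 11.73]), np.float64(-0.1))
```

>>> step_arm:
  motion:
    - [7.5, 0.25, 0.15, 3, 0]
    - [7.5, 0.25, 0.15, 6, 0]
    - [7.5, 0.25, 0.15, 9, 0]
    - [7.5, 0.25, 0.15, 11.5, 0]
    - [7.5, 0.25, 0.15, 11.5, 0]
    - [7.5, 0.25, 0.15, 11.5, 0]
    - [4.5, 0.25, 0.15, 11.5, 0]
    - [4.5, 0.25, 0.15, 11.5, 0]
    - [4.5, 0.25, 0.15, 11.5, 0]
    - [4.5, 0.25, 0.15, 11.5, 0]
    - [4.5, 0.25, 0.15, 11.5, 0]
    - [4.5, 0.25, 0.15, 11.5, 0]

```text
time: 17.1
tool_pos: [0.4266, 0.1974, 0.0383]
tcp_rot: [0.127, 3.135, 0.002]
wrist_force: [-0.1, -2.5, 6.7]
width: 0.663
grip_force: 32.9
```

```bash
python3 - <<'E'
from h import *
print(bot.read_state()["tool_pos"],rel(W(.567,-.060,.150),85.3))
E
```

```text
[0.4266176  0.1973918  0.03826949] (array([-15.81, -29.16, -11.15]), np.float64(0.1))
```

>>> step_arm:
  motion:
    - [4.5, 0, 0, -3, 0]
    - [4.5, 0, 0, -7, 0]
    - [4.5, 0, 0, -11.2, 0]
    - [4.5, -2.3, -4.5, -11.2, 0]
    - [4.5, -4.6, -9, -11.2, 0]
    - [4.5, -6.9, -13, -11.2, 0]
    - [4.5, -9.2, -17, -11.2, 0]
    - [4.5, -11.5, -21, -11.2, 0]
    - [4.5, -13.8, -25, -11.2, 0]
    - [4.5, -15.8, -29.1, -11.2, 0]
    - [4.5, -15.8, -29.1, -11.2, 0]
    - [4.5, -15.8, -29.1, -11.2, 0]
    - [4.5, -15.8, -29.1, -11.2, 0]
    - [4.5, -15.8, -29.1, -11.2, 0]

```text
time: 18.5
tool_pos: [0.5578, -0.1046, 0.148]
tcp_rot: [-0.125, -3.138, -0.001]
wrist_force: [-0.4, 1.1, -2.3]
width: 0.657
grip_force: 33.9
```

```bash
python3 - <<'E'
from h import *
np.set_printoptions(precision=4,suppress=True)
s=bot.read_state(); t=s["tool_pos"]; print(t,s["width"],"tcp a,b",t[:2]@X,t[:2]@Y)
im,P=cloud("side"); 
c,_=circ(P,W(.566,.035,0)[:2],zt=.0775); print(c[:2]@X,c[:2]@Y,_)
Q=P.reshape(-1,3); Q=Q[np.hypot(*(Q[:,:2]-t[:2]).T)<.06]; a=Q[:,:2]@X;b=Q[:,:2]@Y
for z0 in np.arange(.09,.15,.01):
    m=abs(Q[:,2]-z0)<.005
    if m.sum()>5: print(round(z0,3),m.sum(),"a",a[m].min().round(4),a[m].max().round(4),"b",b[m].min().round(4),b[m].max().round(4))
print(rel(W(.567,-.060,.0383+.007),85.3))
E
```

```text
[ 0.5578 -0.1046  0.148 ] 0.65673076886407 tcp a,b 0.5644975836256425 -0.058593993001161276
0.5683683431881886 0.035892568332643635 [ 0.5676 -0.011   0.0771]
0.11 15 a 0.5368 0.5891 b -0.0632 -0.0322
0.12 41 a 0.5374 0.5891 b -0.0616 -0.0289
0.13 44 a 0.5352 0.5887 b -0.0728 -0.0295
0.14 54 a 0.5359 0.5893 b -0.0661 -0.0291
(array([-0.24, -0.15, 10.28]), np.float64(0.2))
```

>>> step_arm:
  motion:
    - [4.5, -0.25, -0.1, 0, 0]
    - [4.5, -0.25, -0.1, 0, 0]
    - [4.5, -0.25, -0.1, 3, 0]
    - [4.5, -0.25, -0.1, 6, 0]
    - [4.5, -0.25, -0.1, 8, 0]
    - [4.5, -0.25, -0.1, 9.3, 0]
    - [4.5, -0.25, -0.1, 10.2, 0]
    - [4.5, -0.25, -0.1, 10.4, 0]
    - [4.5, -0.25, -0.1, 10.4, 0]
    - [4.5, -0.25, -0.1, 10.4, 0]
    - [6.8, -0.25, -0.1, 10.4, 0]
    - [6.8, -0.25, -0.1, 10.4, 0]
    - [6.8, -0.25, -0.1, 10.4, 0]
    - [6.8, -0.25, -0.1, 10.4, 0]
    - [6.8, -0.25, -0.1, 6, 0]
    - [6.8, -0.25, -0.1, 2, 0]
    - [6.8, -0.25, -0.1, -2, 0]
    - [6.8, -0.25, -0.1, -2, 0]
    - [6.8, -0.25, -0.1, -2, 0]
    - [6.8, -0.25, -0.1, -2, 0]

```text
time: 20.55
tool_pos: [0.56, -0.1069, 0.167]
tcp_rot: [-0.127, -3.137, -0.001]
wrist_force: [-0.1, -1.2, -0.1]
width: 0.794
grip_force: 0.0
```

```bash
python3 - <<'E'
from h import *
im,P=cloud("side"); save(im[60:330,130:400],"pics/s4.png",2.2)
for b in(.035,-.06):
    c,_=circ(P,W(.566,b,0)[:2],zt=.0775); print(c,c[:2]@X,c[:2]@Y,_)
s=bot.read_state(); print(s["tool_pos"],s["q"],rel(W(.564,-.180,.150),-4.7))
E
```

```text
[ 5.658e-01 -1.300e-02  3.260e-02  2.150e+02] 0.5649684556578995 0.03330591706481004 [ 0.5678 -0.0104  0.0773]
[ 5.641e-01 -1.064e-01  3.300e-02  1.970e+02] 0.5709109578440407 -0.05992034891086715 [ 0.5608 -0.1057  0.0771]
[ 0.5596534  -0.10680376  0.16642741] [-2.32286665e-01  1.18294531e-01  1.89967229e+00 -3.77020538e-06
  1.12690193e+00 -1.72210886e+00] (array([  0.26, -11.93,   1.64]), np.float64(-89.9))
```

View pics/s4.png

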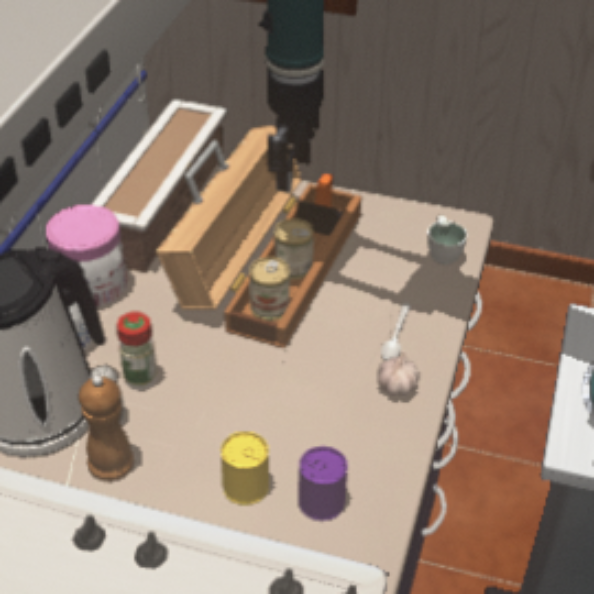

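Both tins stand in the chest, at (270,285) and (295,245) in the crop. The divider grip is at (325,187) and is next.

>>> step_arm:
  motion:
    - [4, 0.3, -5, 0, 90]
    - [4, 0.3, -9, 0, 90]
    - [4, 0.3, -11.9, 0, 90]
    - [4, 0.3, -11.9, 0, 90]
    - [4, 0.3, -11.9, 0, 90]
    - [4, 0.3, -11.9, 0, 90]
    - [4, 0.3, -11.9, 0, 90]
    - [4, 0.3, -11.9, 0, 90]
    - [4, 0.3, -11.9, 0, 90]
    - [4, 0.3, -11.9, 0, 90]
    - [4, 0.3, -11.9, 0, 90]
    - [4, 0.3, -11.9, 0, 90]
    - [4, 0.3, -11.9, 0, 90]
    - [4, 0.3, -11.9, 0, 90]
    - [4, 0.3, -11.9, 0, 90]

```text
time: 22.1
tool_pos: [0.5482, -0.2254, 0.1679]
tcp_rot: [-2.308, -2.13, 0.0]
wrist_force: [-0.3, -0.9, 0.4]
width: 0.467
grip_force: 0.0
```

```bash
python3 - <<'E'
from h import *
im,P=cloud("side"); hsv=cv2.cvtColor(im,cv2.COLOR_RGB2HSV); b_=P[...,:2]@Y
m=(hsv[...,0]<14)&(hsv[...,1]>170)&(hsv[...,2]>110)&(P[...,2]>.065)&(P[...,2]<.12)&(b_<-.1)&(b_>-.26)
q=P[m]; print("grip",m.sum(),[np.percentile(v,[3,50,97]) for v in (q[:,:2]@X,q[:,:2]@Y,q[:,2])])
t=bot.read_state()["tool_pos"]; print(t,t[:2]@X,t[:2]@Y,rel(W(.565,-.180,.053),-4.7))
E
```

```text
grip 17 [array([0.55898892, 0.56334756, 0.56726272]), array([-0.19366409, -0.17990573, -0.16742537]), array([0.08666053, 0.09063747, 0.09356228])]
[ 0.54834738 -0.22545197  0.16811698] 0.5649453100442305 -0.17986169902035012 (array([-1.000e-02,  1.000e-02,  1.151e+01]), np.float64(0.1))
```

>>> step_arm:
  motion:
    - [4, 0, 0, 4, 0]
    - [4, 0, 0, 8, 0]
    - [4, 0, 0, 11.4, 0]
    - [4, 0, 0, 11.4, 0]
    - [4, 0, 0, 11.4, 0]
    - [1, 0, 0, 11.4, 0]
    - [1, 0, 0, 11.4, 0]
    - [1, 0, 0, 11.4, 0]
    - [1, 0, 0, 11.4, 0]
    - [1, 0, 0, 11.4, 0]
  force: 60

```text
time: 23.15
tool_pos: [0.5476, -0.2261, 0.0571]
tcp_rot: [-2.309, -2.13, 0.002]
wrist_force: [-7.9, -0.3, 7.4]
width: 0.173
grip_force: 59.5
```

>>> step_arm:
  motion:
    - [1, 0.5, 0, 0, 0]
    - [1, 1, 0, 0, 0]
    - [1, 1.6, 0, 0, 0]
    - [1, 2.2, 0, 0, 0]
    - [1, 2.8, 0, 0, 0]
    - [1, 3.4, 0, 0, 0]
    - [1, 4, 0, 0, 0]
    - [1, 4.6, 0, 0, 0]
    - [1, 5.2, 0, 0, 0]
    - [1, 5.8, 0, 0, 0]
    - [1, 6.4, 0, 0, 0]
    - [1, 7, 0, 0, 0]
    - [1, 7.6, 0, 0, 0]
    - [1, 8.2, 0, 0, 0]
    - [1, 8.8, 0, 0, 0]
    - [1, 9.4, 0, 0, 0]
    - [1, 10, 0, 0, 0]
    - [1, 10.5, 0, 0, 0]
    - [1, 11, 0, 0, 0]
    - [1, 11, 0, 0, 0]

```text
time: 25.15
tool_pos: [0.5568, -0.1164, 0.0571]
tcp_rot: [2.309, 2.13, -0.002]
wrist_force: [-7.5, -1.1, 6.5]
width: 0.18
grip_force: 59.6
```

```bash
python3 - <<'E'
from h import *
im,P=cloud("side"); save(im[60:330,130:400],"pics/s5.png",2.2)
for b in(.0605,.003):
    c,_=circ(P,W(.566,b,0)[:2],zt=.0775,r=.035); print(c,c[:2]@X,c[:2]@Y,_)
t=bot.read_state()["tool_pos"]; print(t,t[:2]@X,t[:2]@Y)
E
```

```text
[5.697e-01 4.100e-03 2.910e-02 1.820e+02] 0.5674572231820726 0.050667542455614376 [0.5675 0.0042 0.077 ]
[ 5.642e-01 -4.320e-02  3.500e-02  2.130e+02] 0.5658431027343324 0.003076213253960562 [ 0.5648 -0.0453  0.0774]
[ 0.55684673 -0.1164196   0.05714413] 0.5645012218745241 -0.0704994636693565
```

View pics/s5.png

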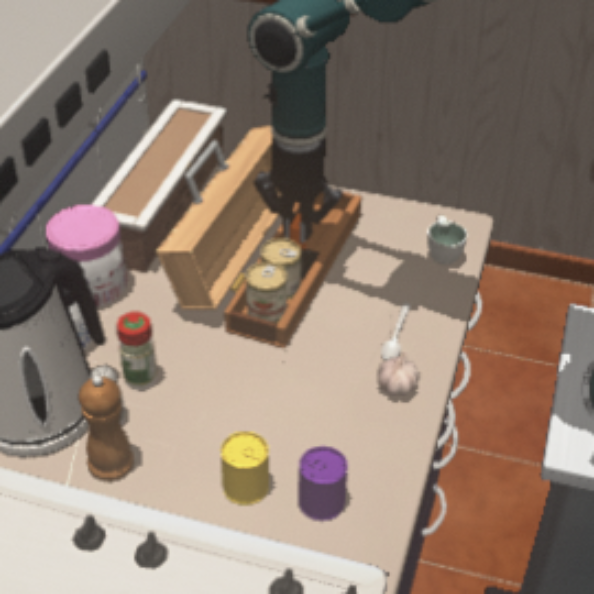

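Both tins are still upright and touching, at (267,285) and (282,258) in the crop. There is about 15 mm left before the end wall.

>>> step_arm:
  motion:
    - [1, 0.3, 0, 0, 0]
    - [1, 0.6, 0, 0, 0]
    - [1, 0.9, 0, 0, 0]
    - [1, 1.2, 0, 0, 0]
    - [1, 1.4, 0, 0, 0]
    - [1, 1.4, 0, 0, 0]
    - [1, 1.4, 0, 0, 0]

```text
time: 25.9
tool_pos: [0.5579, -0.1029, 0.0571]
tcp_rot: [2.309, 2.13, -0.003]
wrist_force: [-8.0, -2.9, 7.8]
width: 0.178
grip_force: 59.5
```

>>> step_arm:
  motion:
    - [1, 0.1, 0, 0, 0]
    - [1, 0.2, 0, 0, 0]
    - [1, 0.3, 0, 0, 0]
    - [1, 0.4, 0, 0, 0]
    - [1, 0.4, 0, 0, 0]

```text
time: 26.4
tool_pos: [0.5583, -0.0992, 0.0572]
tcp_rot: [2.308, 2.129, -0.003]
wrist_force: [-8.0, -4.3, 8.1]
width: 0.183
grip_force: 59.5
```

>>> step_arm:
  motion:
    - [1, 0.1, 0, 0, 0]
    - [1, 0.2, 0, 0, 0]
    - [1, 0.3, 0, 0, 0]
    - [1, 0.4, 0, 0, 0]
    - [1, 0.4, 0, 0, 0]

```text
time: 26.9
tool_pos: [0.5584, -0.0984, 0.0572]
tcp_rot: [2.305, 2.128, -0.009]
wrist_force: [-9.3, -15.8, 6.7]
width: 0.175
grip_force: 59.3
```

>>> step_arm:
  motion:
    - [1, 0.1, 0, 0, 0]
    - [1, 0.1, 0, 0, 0]
    - [1, 0.1, 0, 0, 0]

```text
time: 27.2
tool_pos: [0.5584, -0.0984, 0.0572]
tcp_rot: [2.304, 2.128, -0.01]
wrist_force: [-9.5, -19.4, 5.9]
width: 0.176
grip_force: 59.3
```

```bash
python3 - <<'E'
from h import *
s=bot.read_state();t=s["tool_pos"]; print(s["wrist_force"],t[:2]@X,t[:2]@Y)
im,P=cloud("side")
for b in(.064,.007):
    c,_=circ(P,W(.566,b,0)[:2],zt=.0775,r=.033); print(c,c[:2]@X,c[:2]@Y,_)
E
```

```text
[ -9.51550034 -19.400512     5.9475358 ] 0.5645382735763959 -0.05238184045703476
[5.699e-01 1.650e-02 3.160e-02 2.340e+02] 0.5666426729559226 0.0630423761081965 [0.5697 0.0171 0.0771]
[ 5.669e-01 -3.860e-02  3.240e-02  2.080e+02] 0.5681579452681838 0.007881575263577724 [ 0.5666 -0.0381  0.0772]
```

>>> step_arm:
  motion:
    - [1, -0.3, 0, 0, 0]
    - [1, -0.6, 0, 0, 0]
    - [1, -0.9, 0, 0, 0]
    - [1, -1.2, 0, 0, 0]
    - [1, -1.5, 0, 0, 0]
    - [1, -1.5, 0, 0, 0]
    - [1, -1.5, 0, 0, 0]

```text
time: 27.95
tool_pos: [0.5576, -0.1081, 0.0572]
tcp_rot: [-2.31, -2.13, 0.001]
wrist_force: [-7.2, -0.2, 7.3]
width: 0.173
grip_force: 59.7
```

```bash
python3 - <<'E'
from h import *
s=bot.read_state();t=s["tool_pos"]; print(s["wrist_force"],t[:2]@X,t[:2]@Y+.05238)
E
```

```text
[-7.21242122 -0.15425222  7.31225282] 0.5645397473807483 -0.009722566091993914
```

>>> step_arm:
  motion:
    - [4, 0, 0, 0, 0]
    - [4, 0, 0, 0, 0]
    - [4, 0, 0, 0, 0]
    - [4, 0, 0, 0, 0]
    - [4, 0, 0, 0, 0]
    - [4, 0, 0, -4, 0]
    - [4, 0, 0, -8, 0]
    - [4, 0, 0, -12, 0]
    - [4, 0, 0, -16, 0]
    - [4, 0, 0, -20.3, 0]
    - [4, 0, 0, -20.3, 0]
    - [4, 0, 0, -20.3, 0]
    - [4, 0, 0, -20.3, 0]
  force: 30

```text
time: 29.25
tool_pos: [0.557, -0.1076, 0.2556]
tcp_rot: [-2.308, -2.128, 0.002]
wrist_force: [0.9, -0.5, -0.2]
width: 0.466
grip_force: 0.0
```

```bash
python3 - <<'E'
from h import *
im,P=cloud("side"); save(im[60:330,130:400],"pics/s6.png",2.2)
for b in(.064,.007):
    c,_=circ(P,W(.566,b,0)[:2],zt=.0775,r=.033); print(c,c[:2]@X,c[:2]@Y,_)
hsv=cv2.cvtColor(im,cv2.COLOR_RGB2HSV)
a=P[...,:2]@X;b=P[...,:2]@Y
m=(hsv[...,0]<14)&(hsv[...,1]>170)&(hsv[...,2]>110)&(P[...,2]>.065)&(P[...,2]<.12)&(abs(a-.565)<.04)&(b<-.03)&(b>-.26)
q=P[m]; print("grip",m.sum(),np.percentile(q[:,:2]@Y,[3,50,97]))
m=(hsv[...,1]<60)&(abs(a-.71)<.03)&(b>-.13)&(b<.01)&(P[...,2]>.145)&(P[...,2]<.19)
q=P[m]; print("bar",m.sum(),np.percentile(a[m],[5,50,95]),np.percentile(b[m],[5,95]),np.percentile(q[:,2],[5,50,95]))
t=bot.read_state()["tool_pos"]; print(t,rel(W(.712,-.062,.260),-4.7))
E
```

```text
[5.693e-01 1.720e-02 3.250e-02 2.340e+02] 0.5659874467594179 0.06369097354221398 [0.57   0.0181 0.0774]
[ 5.674e-01 -3.940e-02  3.240e-02  2.040e+02] 0.5687216827535624 0.007125136206165235 [ 0.5662 -0.0382  0.0774]
grip 22 [-0.07277712 -0.0568937  -0.04535371]
bar 100 [0.70497967 0.7118027  0.7175854 ] [-0.10927745 -0.01709899] [0.14749381 0.16679711 0.17177187]
[ 0.55672859 -0.10757546  0.25505865] (array([-0.04, 14.83, -0.55]), np.float64(0.1))
```

View pics/s6.png

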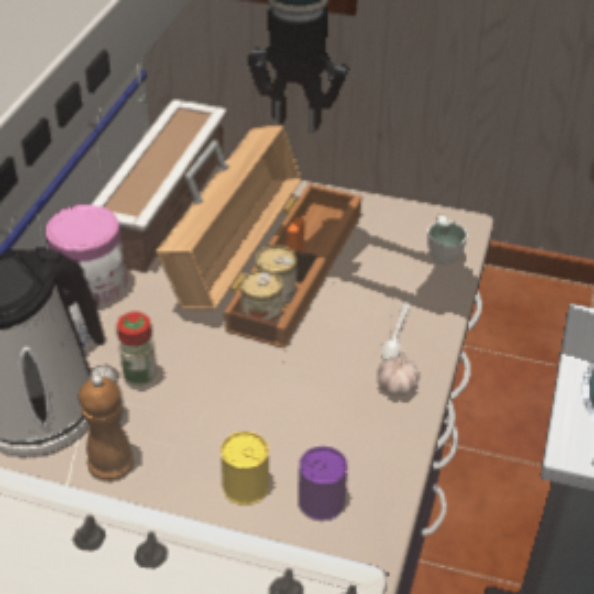

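The tins are against the end wall at (262,290) and (277,265), and the orange grip is at (295,235), backed off. The lid bar is at about (207,165), so I'll go there to close the lid.

>>> step_arm:
  motion:
    - [3.6, 0, 5, -0.5, 0]
    - [3.6, 0, 10, -0.5, 0]
    - [3.6, 0, 14.8, -0.5, 0]
    - [3.6, 0, 14.8, -0.5, 0]
    - [3.6, 0, 14.8, -0.5, 0]
    - [3.6, 0, 14.8, -0.5, 0]
    - [3.6, 0, 14.8, -0.5, 0]
    - [3.6, 0, 14.8, -0.5, 0]

```text
time: 30.1
tool_pos: [0.7046, -0.1198, 0.2635]
tcp_rot: [2.309, 2.129, 0.001]
wrist_force: [0.1, -0.7, 0.3]
width: 0.421
grip_force: 0.0
```

```bash
python3 - <<'E'
from h import *
print(bot.read_state()["tool_pos"],rel(W(.712,-.062,.144),-4.7))
E
```

```text
[ 0.70455633 -0.11981757  0.26350344] (array([-2.000e-02, -1.000e-02,  1.195e+01]), np.float64(0.0))
```

>>> step_arm:
  motion:
    - [3.6, 0, 0, 4, 0]
    - [3.6, 0, 0, 8, 0]
    - [3.6, 0, 0, 11.9, 0]
    - [3.6, 0, 0, 11.9, 0]
    - [3.6, 0, 0, 11.9, 0]
    - [3.6, 0, 0, 11.9, 0]
    - [0.5, 0, 0, 11.9, 0]
    - [0.5, 0, 0, 11.9, 0]
    - [0.5, 0, 0, 11.9, 0]
    - [0.5, 0, 0, 11.9, 0]
    - [0.5, 0, 0, 11.9, 0]
    - [0.5, 0, 0, 11.9, 0]
  force: 30

```text
time: 31.3
tool_pos: [0.7048, -0.12, 0.1466]
tcp_rot: [-2.31, -2.13, 0.001]
wrist_force: [-7.4, 0.7, 7.9]
width: 0.103
grip_force: 29.6
```

```bash
python3 - <<'E'
from h import *
s=bot.read_state(); p=s["tool_pos"]; print(p,s["width"],s["wrist_force"])
a=p[:2]@X; z=p[2]+.019; r=.1553; hx,hz=.617,.040
th0=np.arctan2(.05,-.147)-np.arctan2(z-hz,a-hx); print(a,z,th0,np.hypot(a-hx,z-hz))
g=np.arctan2(.05,-.147)-th0; a0,z0=hx+r*np.cos(g),hz+r*np.sin(g)
for th in np.arange(1.85,-.01,-.05):
    g=np.arctan2(.05,-.147)-th; print("[0.5, 0, %.1f, %.1f, 0]"%((hx+r*np.cos(g)-a0)*100,-(hz+r*np.sin(g)-z0)*100),end=", ")
E
```

```text
[ 0.70482705 -0.12003741  0.14656486] 0.10264673272300812 [-7.36949438  0.65146097  7.87550505]
0.7122818600611905 0.16556485650407385 1.8920616392140865 0.15762349458633682
[0.5, 0, -0.5, -0.4, 0], [0.5, 0, -1.2, -0.8, 0], [0.5, 0, -1.8, -1.2, 0], [0.5, 0, -2.5, -1.6, 0], [0.5, 0, -3.2, -1.9, 0], [0.5, 0, -4.0, -2.2, 0], [0.5, 0, -4.7, -2.4, 0], [0.5, 0, -5.4, -2.6, 0], [0.5, 0, -6.2, -2.8, 0], [0.5, 0, -7.0, -3.0, 0], [0.5, 0, -7.7, -3.1, 0], [0.5, 0, -8.5, -3.1, 0], [0.5, 0, -9.3, -3.2, 0], [0.5, 0, -10.1, -3.1, 0], [0.5, 0, -10.8, -3.1, 0], [0.5, 0, -11.6, -3.0, 0], [0.5, 0, -12.4, -2.9, 0], [0.5, 0, -13.1, -2.7, 0], [0.5, 0, -13.9, -2.5, 0], [0.5, 0, -14.6, -2.3, 0], [0.5, 0, -15.3, -2.0, 0], [0.5, 0, -16.0, -1.7, 0], [0.5, 0, -16.7, -1.3, 0], [0.5, 0, -17.4, -0.9, 0], [0.5, 0, -18.1, -0.5, 0], [0.5, 0, -18.7, -0.1, 0], [0.5, 0, -19.3, 0.4, 0], [0.5, 0, -19.9, 0.9, 0], [0.5, 0, -20.5, 1.5, 0], [0.5, 0, -21.0, 2.0, 0], [0.5, 0, -21.5, 2.6, 0], [0.5, 0, -22.0, 3.2, 0], [0.5, 0, -22.4, 3.9, 0], [0.5, 0, -22.8, 4.5, 0], [0.5, 0, -23.2, 5.2, 0], [0.5, 0, -23.5, 5.9, 0], [0.5, 0, -23.8, 6.6, 0], [0.5, 0, -24.1, 7.4, 0],
```

>>> step_arm:
  motion:
    - [0.5, 0, -0.5, -0.4, 0]
    - [0.5, 0, -1.2, -0.8, 0]
    - [0.5, 0, -1.8, -1.2, 0]
    - [0.5, 0, -2.5, -1.6, 0]
    - [0.5, 0, -3.2, -1.9, 0]
    - [0.5, 0, -4.0, -2.2, 0]
    - [0.5, 0, -4.7, -2.4, 0]
    - [0.5, 0, -5.4, -2.6, 0]
    - [0.5, 0, -6.2, -2.8, 0]
    - [0.5, 0, -7.0, -3.0, 0]
    - [0.5, 0, -7.7, -3.1, 0]
    - [0.5, 0, -8.5, -3.1, 0]
    - [0.5, 0, -9.3, -3.1, 0]
    - [0.5, 0, -10.1, -3.1, 0]
    - [0.5, 0, -10.8, -3.1, 0]
    - [0.5, 0, -11.6, -3.0, 0]
    - [0.5, 0, -12.4, -2.9, 0]
    - [0.5, 0, -13.1, -2.7, 0]
    - [0.5, 0, -13.9, -2.5, 0]
    - [0.5, 0, -14.6, -2.3, 0]

```text
time: 33.3
tool_pos: [0.5605, -0.1079, 0.1688]
tcp_rot: [2.308, 2.128, 0.004]
wrist_force: [0.3, 0.3, 6.5]
width: 0.099
grip_force: 32.3
```

>>> step_arm:
  motion:
    - [0.5, 0, -0.7, 0.3, 0]
    - [0.5, 0, -1.4, 0.6, 0]
    - [0.5, 0, -2.1, 1.0, 0]
    - [0.5, 0, -2.8, 1.4, 0]
    - [0.5, 0, -3.5, 1.8, 0]
    - [0.5, 0, -4.1, 2.2, 0]
    - [0.5, 0, -4.7, 2.7, 0]
    - [0.5, 0, -5.3, 3.2, 0]
    - [0.5, 0, -5.9, 3.8, 0]
    - [0.5, 0, -6.4, 4.3, 0]
    - [0.5, 0, -6.9, 4.9, 0]
    - [0.5, 0, -7.4, 5.5, 0]
    - [0.5, 0, -7.8, 6.2, 0]
    - [0.5, 0, -8.2, 6.8, 0]
    - [0.5, 0, -8.6, 7.5, 0]
    - [0.5, 0, -8.9, 8.2, 0]
    - [0.5, 0, -9.2, 8.9, 0]
    - [0.5, 0, -9.3, 9.3, 0]
    - [0.5, 0, -9.3, 9.3, 0]

```text
time: 35.2
tool_pos: [0.4651, -0.1, 0.0714]
tcp_rot: [-2.307, -2.127, 0.004]
wrist_force: [-3.8, 4.2, -0.0]
width: 0.097
grip_force: 34.8
```

```bash
python3 - <<'E'
from h import *
s=bot.read_state(); p=s["tool_pos"]; a=p[:2]@X; z=p[2]+.019; print(a,z,np.arctan2(.05,-.147)-np.arctan2(z-.04,a-.617),s["wrist_force"])
E
```

```text
0.471753299058282 0.0904448423545607 0.006411068179390522 [-3.83369857  4.19911045 -0.00965148]
```

>>> step_arm:
  motion:
    - [0.5, 0, 0, 0.2, 0]
    - [0.5, 0, 0, 0.4, 0]
    - [0.5, 0, 0, 0.6, 0]
    - [0.5, 0, 0, 0.6, 0]
    - [0.5, 0, 0, 0.6, 0]

```text
time: 35.7
tool_pos: [0.4637, -0.0998, 0.0671]
tcp_rot: [-2.304, -2.126, 0.008]
wrist_force: [-14.0, 5.7, 13.6]
width: 0.104
grip_force: 36.2
```

>>> step_arm:
  motion:
    - [0.5, 0, 0.2, 0.3, 0]
    - [0.5, 0, 0.3, 0.5, 0]
    - [0.5, 0, 0.3, 0.5, 0]
    - [0.5, 0, 0.3, 0.5, 0]

```text
time: 36.1
tool_pos: [0.4636, -0.1, 0.065]
tcp_rot: [-2.299, -2.123, 0.016]
wrist_force: [-32.2, 7.0, 46.3]
width: 0.097
grip_force: 40.7
```

>>> step_arm:
  motion:
    - [0.5, 0, -0.3, -0.6, 0]
    - [0.5, 0, -0.3, -0.6, 0]
    - [3.5, 0, -0.2, -0.6, 0]
    - [3.5, 0, -0.2, -0.6, 0]
    - [3.5, 0, -0.2, -0.6, 0]
    - [3.5, 0, -0.2, -0.6, 0]
    - [3.5, 0, -0.2, -0.6, 0]
    - [3.5, 0, -0.2, -5, 0]
    - [3.5, 0, -0.2, -10, 0]
    - [3.5, 0, -0.2, -15, 0]
    - [3.5, -5, -0.2, -20, 0]
    - [3.5, -10, -0.2, -20, 0]
    - [3.5, -15, -0.2, -20, 0]
    - [3.5, -20, -0.2, -20, 0]
    - [3.5, -25, -0.2, -20, 0]
    - [3.5, -25, -0.2, -20, 0]
    - [3.5, -25, -0.2, -20, 0]
    - [3.5, -25, -0.2, -20, 0]

```text
time: 37.9
tool_pos: [0.4479, -0.3492, 0.2618]
tcp_rot: [-2.309, -2.128, -0.001]
wrist_force: [-0.5, 0.4, 0.2]
width: 0.404
grip_force: 0.0
```

```bash
python3 - <<'E'
from h import *
for n in("side","top"):
    im,P=cloud(n); save(im,f"pics/{n}7.png")
    hsv=cv2.cvtColor(im,cv2.COLOR_RGB2HSV); a=P[...,:2]@X;b=P[...,:2]@Y
    m=(abs(a-.565)<.04)&(b>-.22)&(b<.09)&(P[...,2]>.06)&(P[...,2]<.13)
    q=P[m]; A=np.c_[a[m]-.565,b[m],np.ones(len(q))]; print(n,"lid",len(q),np.linalg.lstsq(A,q[:,2],rcond=None)[0])
    m=(hsv[...,1]<60)&(abs(a-.472)<.012)&(b>-.12)&(b<-.01)&(P[...,2]>.06)&(P[...,2]<.12); print("bar",m.sum(),np.median(a[m]),np.median(P[m][:,2]))
E
```

```text
side lid 1496 [-0.01840961 -0.00224044  0.10127497]
bar 81 0.4728804708352592 0.09866684537093395
top lid 3530 [-1.49231805e-02 -1.84684060e-05  9.89973424e-02]
bar 172 0.470845012580976 0.09641435980447643
```

View pics/side7.png

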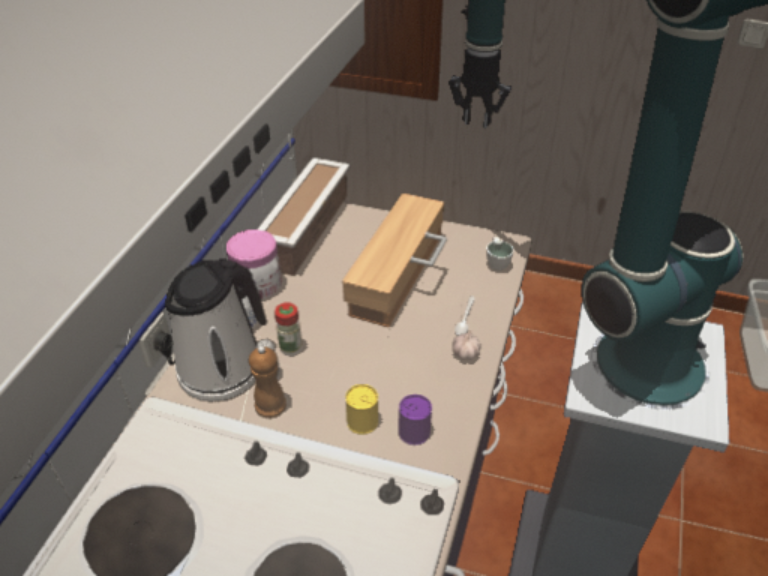

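View pics/top7.png

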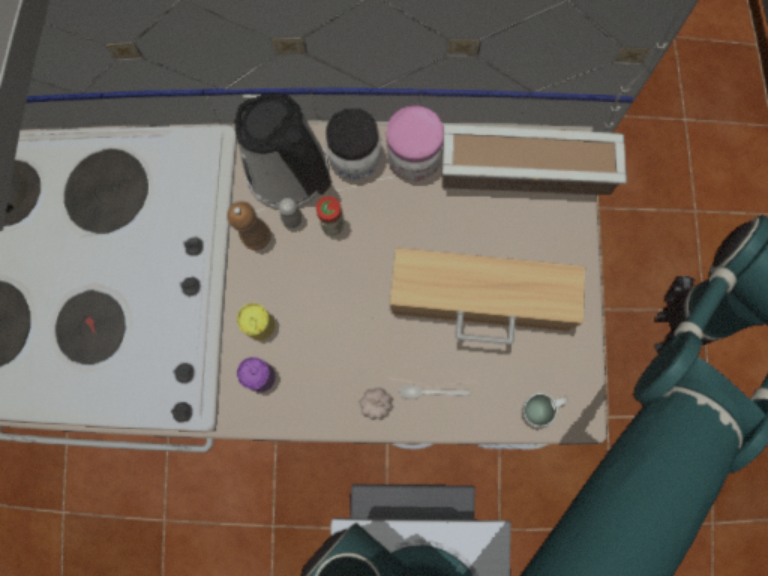

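The chest looks closed and nothing else has moved, but the lid slope of about 0.015 rad suggests it came up slightly when I released it. I'll press the lid's top front down with the fingers shut.

```bash
python3 - <<'E'
from h import *
print(bot.read_state()["tool_pos"],rel(W(.530,-.062,.115),-4.7))
E
```

```text
[ 0.44819294 -0.34831026  0.26207676] (array([24.83,  5.54, 14.73]), np.float64(0.1))
```

>>> step_arm:
  motion:
    - [0, 24.8, 5.5, 0, 0]
    - [0, 24.8, 5.5, 0, 0]
    - [0, 24.8, 5.5, 0, 0]
    - [0, 24.8, 5.5, 0, 0]
    - [0, 24.8, 5.5, 0, 0]
    - [0, 24.8, 5.5, 0, 0]
    - [0, 24.8, 5.5, 4, 0]
    - [0, 24.8, 5.5, 8, 0]
    - [0, 24.8, 5.5, 12, 0]
    - [0, 24.8, 5.5, 14.5, 0]
    - [0, 24.8, 5.5, 14.5, 0]
    - [0, 24.8, 5.5, 15, 0]
    - [0, 24.8, 5.5, 15.5, 0]
    - [0, 24.8, 5.5, 16, 0]
    - [0, 24.8, 5.5, 16.3, 0]
    - [0, 24.8, 5.5, 16.3, 0]
    - [0, 24.8, 5.5, 16.3, 0]

```text
time: 39.7
tool_pos: [0.5231, -0.1072, 0.0996]
tcp_rot: [2.309, 2.129, 0.0]
wrist_force: [0.0, -0.6, 0.3]
width: -0.001
grip_force: 0.0
```

>>> step_arm:
  motion:
    - [0, 0, 0, 0.1, 0]
    - [0, 0, 0, 0.2, 0]
    - [0, 0, 0, 0.3, 0]
    - [0, 0, 0, 0.4, 0]
    - [0, 0, 0, 0.4, 0]
    - [0, 0, 0, 0.4, 0]

```text
time: 40.3
tool_pos: [0.5228, -0.1071, 0.0979]
tcp_rot: [-2.309, -2.13, 0.001]
wrist_force: [-8.5, 1.7, 17.8]
width: -0.0
grip_force: 8.7
```

>>> step_arm:
  motion:
    - [0, 0, 0, 0.1, 0]
    - [0, 0, 0, 0.15, 0]
    - [0, 0, 0, 0.15, 0]
    - [0, 0, 0, -4, 0]
    - [0, 0, 0, -9, 0]
    - [0, 0, 0, -14, 0]
    - [0, -5, 0, -14, 0]
    - [0, -10, 0, -14, 0]
    - [0, -15, 0, -14, 0]
    - [0, -20, 0, -14, 0]
    - [0, -25, 0, -14, 0]
    - [0, -25, 0, -14, 0]
    - [0, -25, 0, -14, 0]
    - [0, -25, 0, -14, 0]

```text
time: 41.7
tool_pos: [0.5026, -0.3554, 0.2349]
tcp_rot: [-2.309, -2.129, -0.001]
wrist_force: [-0.8, 0.3, 0.7]
width: -0.0
grip_force: 0.0
```

```bash
python3 - <<'E'
from h import *
for n in("side","top"):
    im,P=cloud(n)
    hsv=cv2.cvtColor(im,cv2.COLOR_RGB2HSV); a=P[...,:2]@X;b=P[...,:2]@Y
    m=(abs(a-.565)<.04)&(b>-.22)&(b<.09)&(P[...,2]>.06)&(P[...,2]<.13)
    q=P[m]; A=np.c_[a[m]-.565,b[m],np.ones(len(q))]; print(n,"lid",len(q),np.linalg.lstsq(A,q[:,2],rcond=None)[0])
    m=(hsv[...,1]<60)&(abs(a-.472)<.012)&(b>-.12)&(b<-.01)&(P[...,2]>.06)&(P[...,2]<.12); print("bar",m.sum(),np.median(a[m]),np.median(P[m][:,2]))
E
```

```text
side lid 1481 [ 0.00046465 -0.00254487  0.1004224 ]
bar 82 0.4724364659553716 0.09658438998282043
top lid 3545 [-0.00078836  0.00083423  0.09826327]
bar 171 0.4700784612846243 0.09413061523857591
```

The lid top now measures level, so it is fully closed. Handing in.

```bash
python3 -c "
from workcell import bot
print(bot.finish_job())"
```

```text
the job is handed in; nothing more can be done
None
```

Job handed in at about 42 s: both tins stand in the chest, the divider was pressed tight at about 19 N and backed off 9.7 mm, the lid measures level and closed, and nothing else on the worktop appears to have moved.

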